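Scrape the oatcakes off the chopping board into the tray

ROBOT

A 6-joint arm with a two-finger parallel gripper is mounted at the origin on a cart in front of the work surface, level with it; the furniture and walls round the work are solid. World frame = base frame: x ahead of the robot, y to its left, z up, the work surface at z = 0. Lengths are in m, angles in rad, forces in N, time in s.
With the tool pointing down it reaches from about 0.225 to 0.875 m from the base axis. Payload 3.4 kg.
Tool frame: the origin (TCP) lies midway between the tips of the shut fingers; the grasp point (between the pads) lies 19 mm behind it (robot.grip_point_offset is the distance from the TCP to the grasp point, in m); z points along the fingers, y is the line along which they close (so a half turn about z gives the same grasp; the last joint's range is limited). The gripper opens to 85 mm and grips with 20 to 120 N. Pads are 22 mm wide; open, the fingers measure 114 mm over their backs; the gripper's body (76 mm by 85 mm) begins 54 mm behind the grasp point. The pads swing forward as they close: fully open they stand 13 mm farther back than shut.
Start: joints at [-1.345, 0.276, 1.505, -0, 1.361, -0.121], TCP at [0.195, -0.541, 0.231] pointing down, gripper open.
Joint ranges: [-2.89, 2.89], [-0.75, 2.08], [0.22, 2.7], [-1.18, 4.32], [0.11, 2.71], [-2.7, 2.7]. Speed limits (rad/s): [2.57, 2.57, 3.14, 3.14, 3.14, 3.14].

INTERFACE

Orientations are given as a unit quaternion [w, x, y, z].
In Python, from station import robot, capture, job gives the robot as it stands.
- The arm moves only by the tool arm_command, never from a script. Its argument "moves" is a list of rows, each a list of 7 numbers: the turn, a rotation vector about the tool's x, y, z in rad, then the shift along the tool's x, y, z in cm, then the closure, from 0 (fully open) to 1 (shut). A call has 1 to 12 rows; each row is the pose to reach, as a shift and turn from the pose commanded when the call began, along the tool's axes at that moment; what a row does not reach only later rows make up. A row lasts 1/8 s, in which the tool goes at most 62.5 mm and 10.7 degrees, less where a joint would pass 70% of its speed; a pose out of reach is approached as far as the arm can. A call with a gripper value outside its range is refused whole. The fingers move at their own pace and stop on an object; "newtons" is the grip in N (left out, the last holds). Time passes only in rows, so rows that repeat a pose let the fingers close. It gives the time, the measured TCP pose, the force, the opening and the grip force at its end, in the units of the state.
- robot.observe(): the state, without advancing time (a new reading comes with each control period).
- capture(name): name is "scene" or "top" or "wrist"; returns a dict with "pixels" (420x560x3 uint8, blue, green, red), "fovy" (degrees; the focal length in pixels is half the picture's height over the tangent of half this angle, whatever the lens; pixels are square), "cx", "cy" (the principal point, pixels), "k1" (the pictures are not rectified: a ray, as slopes to the right and down, at radius r is drawn at 1 + k1 r^2 times it, then the intrinsics apply), "origin" and "rotation" of the camera in the world; the wrist camera has in their place "hand_eye" (4x4, takes a point from camera to tool coordinates, whose origin is the TCP and whose axes are the flange's). Camera axes: x right, y up, looking along -z (the intrinsics and any distortion apply to the point x, -y, -z); pixel columns grow to the right and rows downward; lengths in m; the calibration is good to about 2 mm. A picture is of the moment at which its call begins: read the wrist's pose just before it. There is no depth.
- job.close_job(): hands the job in; it is judged then, once.
The state is a dict: "clock": time; "joints": joint angles; "joint_velocities": joint speeds; "joint_efforts": joint torques, N m; "ee_pos": TCP position; "tcp_rot": TCP orientation; "contact_force": force on the tool from outside, world axes, zero at the start; "wrist_torque": the same for the moment, N m; "width": finger opening in m; "gripper_force": force on a finger pad.
Only numpy, scipy, OpenCV 4.12 (cv2) and the standard library are available. Lean on these libraries where they do the work, as an engineer would, in place of code of your own. Each camera call takes 0.05 s, during which the arm holds its last target. There are 200 camera calls.

TASK

Clear the chopping board with the scraper block. The block is stored on its side in the wooden holder: lift it out, set it down on its black sole, let go, and lift it again by its two long sides so that nothing covers the sole. Then, with the sole pressed firmly on the board, sweep all three oatcakes off the board's end into the shallow metal tray, set the block back sole down on the board and let go; leave the glass and the honey jar standing where they are.

Things in the scene. Friction and masses are not known exactly. Their poses are not given: they have to be found in the camera images.
- scraper: Wooden block, 160 (its x) x 60 (y) x 44 mm (z), 0.18 to 0.35 kg, centre of mass in its middle; a 6 mm black rubber sole (part of the 44) on one face, two brass screws on its back. Origin: centre of the sole's face; z points from the sole into the block. At the start it stands on a long narrow side: y down, z level. Rolled over 36 degrees sole-down about x it tips onto its sole.
- holder: Fixed wooden trough, 178 x 64 mm, walls 24 mm high, floor 6 mm thick, inside 166 (its x) x 50 mm (y). Origin: centre of its underside, z up. The scraper stands in it, x along the trough, sole toward the holder's -y side, 3 mm free each side, top 66 mm above the table; above the walls only its sole and its back (44 mm apart) can be gripped.
- board: Fixed wooden chopping board without handle, 190 mm (its x) x 300 mm (its y), 22 mm thick, flat. Origin: centre of its underside; top 22 mm above it. The holder stands beyond its +y end, the tray touches its -y end (1 mm gap). The last 100 mm at the +y end is free of oatcakes.
- tray: Fixed open aluminium tray against the board's -y end: 240 mm (its x) x 130 mm (its y), 16 mm high, walls and floor 4 mm, so its rim is 6 mm lower than the board's top. Origin: centre of its underside; axes parallel to the board's; its centre lies 216 mm from the board's centre along the board's -y.
- oatcake_a: One of three alike round oatcakes (rigid brown discs, 60 mm across, 8 mm thick, 20 g). Lies flat on the board, on the part away from the board's +y end. Origin: centre of its underside, z along its axis.
- oatcake_b: One of three alike round oatcakes (rigid brown discs, 60 mm across, 8 mm thick, 20 g). Lies flat on the board, on the part away from the board's +y end. Origin: centre of its underside, z along its axis.
- oatcake_c: One of three alike round oatcakes (rigid brown discs, 60 mm across, 8 mm thick, 20 g). Lies flat on the board, on the part away from the board's +y end. Origin: centre of its underside, z along its axis.
- glass: Bystander: loose clear drinking glass, 76 mm across, 86 mm high, upright, near the front left corner of the table. Origin: centre of its underside.
- honey_jar: Bystander: loose jar with dark lid, 65 mm across, 86 mm high, upright, behind the board. Origin: centre of its underside.

How it is judged:
On the way, in this order (a step that is already met when the one before it is completed fails the run):
1. the scraper block is lifted out of the holder (its sole's centre more than 80 mm above the table) (height (world z) of scraper above 0.08 m and contact force between the fingers and scraper above 1 N), for 0.1 s.
2. the block is set down on its sole (tilt under 0.1 rad) on the table or the board and let go (angle between scraper's own z axis and vertical below 0.1 rad and height (world z) of scraper below 0.03 m and linear speed of scraper below 0.03 m/s and contact force between the fingers and scraper below 0.1 N), for 0.2 s.
3. the block is taken again and lifted, sole down (tilt under 0.2 rad), to more than 35 mm above the table (height (world z) of scraper above 0.035 m and angle between scraper's own z axis and vertical below 0.2 rad and contact force between the fingers and scraper above 1 N), for 0.1 s.
4. the held block moves over the board (over 0.02 m/s) with its sole flat on it (tilt under 0.1 rad) and pressed down with more than 5 N (contact force between scraper and board above 5 N and linear speed of scraper above 0.02 m/s and angle between scraper's own z axis and vertical below 0.1 rad and contact force between the fingers and scraper above 1 N), for 0.2 s.
5. all three oatcakes are in the tray while the block is still held (x of oatcake_a in the frame of tray between -0.12 and 0.12 m and y of oatcake_a in the frame of tray between -0.065 and 0.065 m and z of each of oatcake_a, oatcake_b, oatcake_c in the frame of tray below 0.035 m and x of oatcake_b in the frame of tray between -0.12 and 0.12 m and y of oatcake_b in the frame of tray between -0.065 and 0.065 m and x of oatcake_c in the frame of tray between -0.12 and 0.12 m and y of oatcake_c in the frame of tray between -0.065 and 0.065 m and contact force between the fingers and scraper above 1 N), for 0.1 s.
At the end, for the whole second after the job is handed in: All three oatcakes lie at rest in the tray (their centres within its outline and less than 35 mm above its underside); the scraper block stands at rest sole down on the board (tilt under 0.08 rad, sole at the board's top within 5 mm, its centre within the board's outline) (x of oatcake_a in the frame of tray between -0.12 and 0.12 m and y of oatcake_a in the frame of tray between -0.065 and 0.065 m and z of each of oatcake_a, oatcake_b, oatcake_c in the frame of tray below 0.035 m and x of oatcake_b in the frame of tray between -0.12 and 0.12 m and y of oatcake_b in the frame of tray between -0.065 and 0.065 m and x of oatcake_c in the frame of tray between -0.12 and 0.12 m and y of oatcake_c in the frame of tray between -0.065 and 0.065 m and linear speed of each of oatcake_a, oatcake_b, oatcake_c below 0.03 m/s and z of scraper in the frame of board between 0.017 and 0.027 m and angle between scraper's own z axis and vertical below 0.08 rad and x of scraper in the frame of board between -0.095 and 0.095 m and y of scraper in the frame of board between -0.15 and 0.15 m and linear speed of scraper below 0.02 m/s); the robot touches nothing.
It fails at once if the glass is moved by more than 30 mm or tipped (distance of glass from where it was at the start of the episode above 0.03 m or angle between glass's own z axis and vertical above 0.3 rad).
It fails at once if the honey jar is moved by more than 30 mm or tipped (distance of honey_jar from where it was at the start of the episode above 0.03 m or angle between honey_jar's own z axis and vertical above 0.3 rad).
It also fails if it takes over 59 s, if anything falls off the work surface, if the arm or the gripper's body presses on something with over 40 N, if the wrist force passes 120 N, or if a joint passes its speed limit or range.

## Working session

There is one attempt and no reset: what is moved stays moved. The work goes in short steps, Python scripts to look and compute and a tool call to move; the robot and the scene stay as the last step left them, time stands still between calls to the robot, and variables do not carry over. Pictures are saved under pics/ and viewed, at most 10 in all, crops included, and the job is handed in when it is done.

Besides the shell and the picture viewer there is one more tool, called by a JSON object that holds its "name" and its "arguments". arm_command: Moves the arm, as the interface text tells. Its arguments: {"type":"object","properties":{"moves":{"type":"array","items":{"type":"array","items":{"type":"number"}}},"newtons":{"type":"number"}},"required":["moves"]}

```bash
ls; mkdir -p pics
cat > h.py <<'E'
import numpy as np, cv2
from scipy.spatial.transform import Rotation as R
from station import robot, capture, job
def cam(name):
    s=robot.observe(); c=capture(name)
    if 'hand_eye' in c:
        q=np.array(s['tcp_rot']); T=np.eye(4); T[:3,:3]=R.from_quat(q[[1,2,3,0]]).as_matrix(); T[:3,3]=s['ee_pos']
        M=T@np.array(c['hand_eye']); c['origin']=M[:3,3]; c['rotation']=M[:3,:3]
    c['f']=210/np.tan(np.radians(c['fovy'])/2); return c
def ray(c,uv):
    uv=np.atleast_2d(np.float64(uv)); K=np.array([[c['f'],0,c['cx']],[0,c['f'],c['cy']],[0,0,1]])
    d=(uv-[c['cx'],c['cy']])/c['f']; u=d.copy()
    for _ in range(20): u=d/(1+c['k1']*(u**2).sum(1,keepdims=True))
    v=np.c_[u[:,0],-u[:,1],-np.ones(len(u))]
    return v@np.array(c['rotation']).reshape(3,3).T
def plane(c,uv,z):
    v=ray(c,uv); o=np.array(c['origin']); return o+v*((z-o[2])/v[:,2])[:,None]
def proj(c,P):
    p=(np.atleast_2d(P)-c['origin'])@np.array(c['rotation']).reshape(3,3)
    a=np.c_[p[:,0],-p[:,1]]/-p[:,2:]; a=a*(1+c['k1']*(a**2).sum(1,keepdims=True))
    return a*c['f']+[c['cx'],c['cy']]
def tri(c1,u1,c2,u2):
    A=[];b=[]
    for c,u in((c1,u1),(c2,u2)):
        v=ray(c,u)[0];v/=np.linalg.norm(v);P=np.eye(3)-np.outer(v,v);A.append(P);b.append(P@c['origin'])
    return np.linalg.lstsq(np.vstack(A),np.hstack(b),rcond=None)[0]
E
python3 - <<'E'
from h import *
for n in('scene','top'):
    c=cam(n); cv2.imwrite(f'pics/{n}0.png',c['pixels']); print(n,c['f'],c['cx'],c['cy'],c['k1'],c['origin'],c['rotation'])
print(robot.observe())
E
```

```text
pics
scene 435.65137726757285 284.77117872770043 207.64452822834332 0.01192788754040162 [0.13478252 0.59797667 0.87647917] [-0.31742519 -0.1103981   0.33742182  0.87931793]
top 460.21596897387053 290.77355253209686 208.79718710607534 0.048695755883683446 [0.36316865 0.05133688 1.27881456] [ 0.71517286  0.05594163 -0.07665814 -0.69247515]
{'clock': 0.1, 'joints': array([-1.34498070e+00,  2.76508802e-01,  1.50599455e+00, -9.84700687e-06,
        1.36071343e+00, -1.21009700e-01]), 'joint_velocities': array([-1.72319280e-04, -6.50635067e-04, -3.00865579e-03,  2.09916086e-03,
        1.68350125e-03,  6.93497286e-05]), 'joint_efforts': array([ 2.42426075e-03, -4.17699230e+01, -2.46403939e+01, -1.08785190e-05,
        5.69731928e-03, -2.12164912e-05]), 'ee_pos': array([ 0.19533048, -0.54030448,  0.23054408]), 'tcp_rot': array([-8.10696075e-04,  9.85001164e-01,  1.72545784e-01, -4.73428423e-05]), 'contact_force': array([-0.60642524, -0.16533654, -0.47049914]), 'wrist_torque': array([ 0.01669959, -0.04460554, -0.0094009 ]), 'gripper_force': 0.0, 'width': 0.08534261641312806}
```

Rotation is a quaternion for fixed cameras; I'll convert it.

```bash
sed -i "s|    c\['f'\]=|    r=np.array(c['rotation']); c['rotation']=R.from_quat(r[[1,2,3,0]]).as_matrix() if r.size==4 else r\n    c['f']=|" h.py; sed -n 5,12p h.py
```

```text
s=robot.observe(); c=capture(name)
    if 'hand_eye' in c:
        q=np.array(s['tcp_rot']); T=np.eye(4); T[:3,:3]=R.from_quat(q[[1,2,3,0]]).as_matrix(); T[:3,3]=s['ee_pos']
        M=T@np.array(c['hand_eye']); c['origin']=M[:3,3]; c['rotation']=M[:3,:3]
    r=np.array(c['rotation']); c['rotation']=R.from_quat(r[[1,2,3,0]]).as_matrix() if r.size==4 else r
    c['f']=210/np.tan(np.radians(c['fovy'])/2); return c
def ray(c,uv):
    uv=np.atleast_2d(np.float64(uv)); K=np.array([[c['f'],0,c['cx']],[0,c['f'],c['cy']],[0,0,1]])
```

View pics/scene0.png

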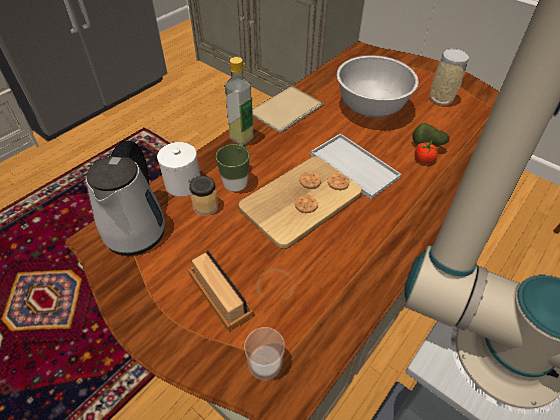

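View pics/top0.png

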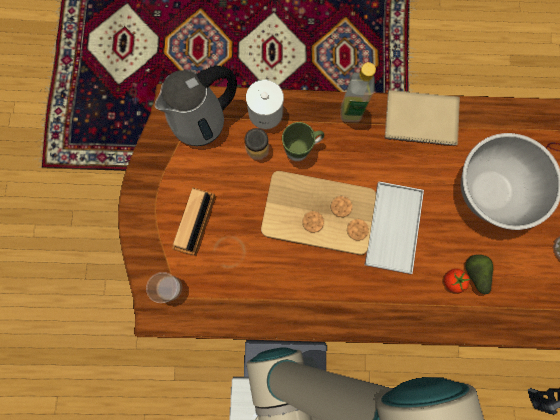

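The scene view shows the block in its holder at (220,290), the glass at (265,353), the board at (300,200), the oatcakes at (310,180), (338,182) and (305,204), and the tray at (355,165). The top view shows the holder at (194,221), with the black sole facing right (-y). The board spans (262–376, 172–255), the oatcakes are at (342,206), (313,222) and (357,230), and the tray is at (395,228).

```bash
cat > m.py <<'E'
from h import *
c=cam('top'); im=c['pixels']; hsv=cv2.cvtColor(im,cv2.COLOR_BGR2HSV)
for p in [(280,200),(342,206),(395,228),(194,221),(200,225),(240,200),(188,215)]: print(p,hsv[p[1],p[0]])
c2=cam('scene'); h2=cv2.cvtColor(c2['pixels'],cv2.COLOR_BGR2HSV)
for p in [(270,210),(310,180),(355,165),(215,280),(225,310),(245,260)]: print(p,h2[p[1],p[0]])
big=lambda im,x,y,w,h,s:cv2.resize(im[y:y+h,x:x+w],None,fx=s,fy=s,interpolation=cv2.INTER_CUBIC)
a=big(im,160,160,270,120,2.9); b=big(c2['pixels'],170,130,235,205,1.4)
cv2.imwrite('pics/t1.png',a)
E
python3 m.py
```

```text
(280, 200) [ 18 123 193]
(342, 206) [ 15 149 188]
(395, 228) [ 30  14 212]
(194, 221) [ 15 135 210]
(200, 225) [ 73 128  18]
(240, 200) [ 11 214 156]
(188, 215) [ 16 133 220]
(270, 210) [ 17 119 190]
(310, 180) [ 14 151 183]
(355, 165) [ 23  19 218]
(215, 280) [ 16 128 221]
(225, 310) [ 15 135 125]
(245, 260) [ 11 203 156]
```

View pics/t1.png

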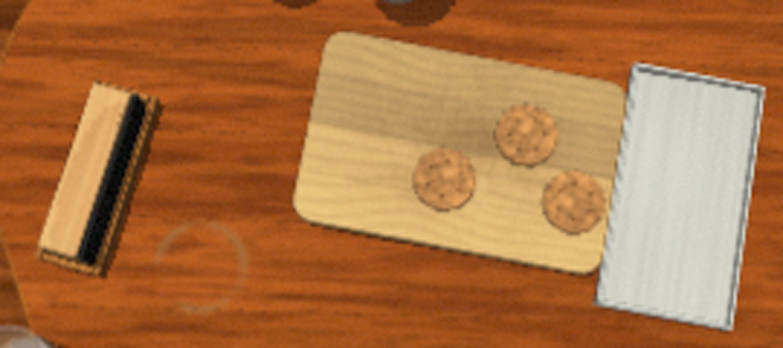

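The enlarged top view shows the board turned about 10°. The oatcakes lie in its tray half, one already near the tray end at crop (574,201). The black sole faces the board, and the glass is well left of the holder's front end.

```bash
cat > m2.py <<'E'
from h import *
def masks(c):
    h=cv2.cvtColor(c['pixels'],cv2.COLOR_BGR2HSV); return h
def comps(m,amin):
    m=cv2.morphologyEx(m.astype(np.uint8)*255,cv2.MORPH_CLOSE,np.ones((3,3)))
    return [k for k in cv2.findContours(m,cv2.RETR_EXTERNAL,cv2.CHAIN_APPROX_NONE)[0] if cv2.contourArea(k)>amin]
c=cam('top');s=cam('scene')
out={}
for n,c_,roi in(('top',c,(160,160,430,285)),('scene',s,(180,125,410,335))):
    h=cv2.cvtColor(c_['pixels'],cv2.COLOR_BGR2HSV); H,S,V=[h[:,:,i].astype(int) for i in range(3)]
    R_=np.zeros(H.shape,bool);R_[roi[1]:roi[3],roi[0]:roi[2]]=1
    zs=dict(wood=.022,tray=.016,black=.04)
    for nm,m in(('wood',(S<170)&(S>60)&(V>80)&(H>11)),('tray',(S<50)&(V>120)),('black',V<45)):
        for k in comps(m&R_,100):
            k=k[:,0].astype(float)
            P=plane(c_,k,zs[nm])[:,:2]
            r=cv2.minAreaRect(P.astype(np.float32)*1000)
            print(n,nm,len(k),k.mean(0).round(),np.round(r[0]),np.round(r[1]),round(r[2],1))
    # oatcakes
    m=(S>138)&(S<200)&(H<17)&(V>120)&R_
    m=cv2.morphologyEx(m.astype(np.uint8)*255,cv2.MORPH_OPEN,np.ones((3,3)))
    for k in comps(m>0,100):
        P=plane(c_,k[:,0].astype(float),.03)[:,:2]; (x,r)=cv2.minEnclosingCircle(P.astype(np.float32)*1000)
        e=cv2.fitEllipse(k); print(n,'oat',cv2.contourArea(k),k[:,0].mean(0).round(),np.round(x),round(r,1),plane(c_,[e[0]],.03)[0].round(3))
E
python3 m2.py
```

```text
top wood 146 [189. 218.] [566. 295.] [ 44. 170.] 75.1
top wood 327 [319. 212.] [597. -60.] [300. 192.] 81.0
top tray 254 [395. 227.] [ 564. -273.] [130. 240.] 81.0
top black 116 [198. 222.] [555. 267.] [ 15. 158.] 75.5
top oat 313.5 [357. 229.] [ 551. -168.] 29.2 [ 0.55  -0.167  0.03 ]
top oat 325.0 [313. 221.] [569. -44.] 29.6 [ 0.568 -0.044  0.03 ]
top oat 313.5 [341. 206.] [ 614. -121.] 29.3 [ 0.613 -0.121  0.03 ]
scene wood 171 [393. 318.] [217.  87.] [ 50. 139.] 0.2
scene wood 272 [219. 296.] [564. 287.] [ 64. 205.] 76.2
scene wood 87 [205. 202.] [773. 122.] [67. 85.] 55.2
scene wood 258 [300. 200.] [591. -55.] [307. 198.] 81.1
scene wood 176 [234. 143.] [875. -97.] [106. 195.] 38.5
scene wood 140 [199. 136.] [989. -60.] [106.  88.] 89.5
scene tray 60 [234. 183.] [771.  21.] [65. 49.] 36.9
scene tray 126 [186. 169.] [915.  53.] [ 47. 224.] 48.3
scene tray 197 [356. 165.] [ 560. -268.] [141. 245.] 80.9
scene oat 347.0 [401. 323.] [212.  96.] 38.3 [0.201 0.101 0.03 ]
scene oat 287.5 [275. 282.] [467. 199.] 45.8 [0.466 0.2   0.03 ]
scene oat 270.0 [306. 203.] [566. -43.] 29.9 [ 0.565 -0.043  0.03 ]
scene oat 229.5 [338. 181.] [ 548. -167.] 30.0 [ 0.548 -0.166  0.03 ]
scene oat 226.0 [310. 179.] [ 612. -120.] 30.2 [ 0.611 -0.12   0.03 ]
scene oat 705.0 [201. 133.] [987. -72.] 77.6 [ 0.983 -0.061  0.03 ]
```

```bash
cat >> h.py <<'E'
def go(p,yaw,tilt=0,s=None):
    """rotvec (rad) and shift (cm) in tool axes to reach TCP p, tool down with x at yaw(deg), then tilt(deg) about tool x"""
    s=robot.observe(); q=np.array(s['tcp_rot']); A=R.from_quat(q[[1,2,3,0]])
    y=np.radians(yaw); B=R.from_matrix(np.array([[np.cos(y),np.sin(y),0],[np.sin(y),-np.cos(y),0],[0,0,-1]]))*R.from_rotvec([np.radians(tilt),0,0])
    print('turn',(A.inv()*B).as_rotvec().round(3),'shift',(A.inv().apply(np.array(p)-s['ee_pos'])*100).round(2))
E
python3 -c "
from h import *
go([.54,.22,.25],165)"
```

```text
turn [-0.000e+00 -1.000e-03 -2.533e+00] shift [ 58.26 -59.82  -1.86]
```

{"name": "arm_command", "arguments": {"moves": [[0, 0, -2.53, 58.3, -59.8, -1.9, 0], [0, 0, -2.53, 58.3, -59.8, -1.9, 0], [0, 0, -2.53, 58.3, -59.8, -1.9, 0], [0, 0, -2.53, 58.3, -59.8, -1.9, 0], [0, 0, -2.53, 58.3, -59.8, -1.9, 0], [0, 0, -2.53, 58.3, -59.8, -1.9, 0], [0, 0, -2.53, 58.3, -59.8, -1.9, 0], [0, 0, -2.53, 58.3, -59.8, -1.9, 0], [0, 0, -2.53, 58.3, -59.8, -1.9, 0], [0, 0, -2.53, 58.3, -59.8, -1.9, 0], [0, 0, -2.53, 58.3, -59.8, -1.9, 0], [0, 0, -2.53, 58.3, -59.8, -1.9, 0]]}}

```text
clock: 1.8
ee_pos: [0.5058, 0.1441, 0.2486]
tcp_rot: [0.001, 0.266, 0.964, -0.0]
contact_force: [1.3, 0.1, 0.1]
width: 0.0855
gripper_force: 0.0
```

```bash
python3 -c "
from h import *
go([.54,.22,.25],165); print(robot.observe()['joints'])
c=cam('wrist'); cv2.imwrite('pics/w1.png',c['pixels']); print(c['origin'],c['rotation'])"
```

```text
turn [-0.     0.001 -0.276] shift [ 0.96  8.27 -0.14]
[ 1.45602185e-01  1.91788091e-01  1.57657142e+00 -6.36697256e-04
  1.37238222e+00 -8.87031693e-01]
[0.44196142 0.18132277 0.39084154] [[ 5.12772119e-01 -8.20429332e-01 -2.52904065e-01]
 [ 8.58524744e-01  4.90065447e-01  1.50901032e-01]
 [ 1.35911035e-04 -2.94502240e-01  9.55650780e-01]]
```

{"name": "arm_command", "arguments": {"moves": [[0, 0, -0.276, 1.0, 8.3, -0.1, 0], [0, 0, -0.276, 1.0, 8.3, -0.1, 0], [0, 0, -0.276, 1.0, 8.3, -0.1, 0], [0, 0, -0.276, 1.0, 8.3, -0.1, 0]]}}

```text
clock: 2.35
ee_pos: [0.539, 0.2171, 0.2491]
tcp_rot: [-0.0, 0.135, 0.991, -0.001]
contact_force: [-0.4, 0.1, -0.0]
width: 0.0852
gripper_force: 0.0
```

```bash
python3 -c "
from h import *
s=robot.observe(); print(s['ee_pos'],s['joints'])
c=cam('wrist'); cv2.imwrite('pics/w2.png',c['pixels']); print(c['origin']); print(proj(c,[[.56,.29,.066],[.56,.29,0]]))"
```

```text
[0.53901979 0.2171034  0.24914612] [ 2.63694012e-01  2.76687267e-01  1.45949808e+00 -8.22659354e-04
  1.40664093e+00 -1.03627764e+00]
[0.4675495  0.23604864 0.39153934]
[[365.24473744 180.1934826 ]
 [352.35545132 166.99217777]]
```

View pics/w2.png

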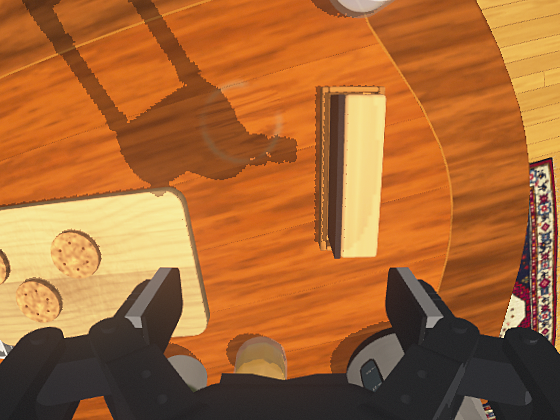

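The wrist view shows the block's top edge-face nearly upright in the picture. Its wood runs from (344,95) to (380,257), with the dark sole on its left at (336,175). Holder walls are visible at left and top, and the fingers straddle beyond the lower end.

```bash
cat > m3.py <<'E'
from h import *
w=cam('wrist'); t=cam('top')
def top(im,roi,lo):
    h=cv2.cvtColor(im,cv2.COLOR_BGR2HSV).astype(int); m=(h[...,2]>lo)&(h[...,1]<160)&(h[...,0]>10)
    k=np.zeros(m.shape,np.uint8); k[roi[1]:roi[3],roi[0]:roi[2]]=m[roi[1]:roi[3],roi[0]:roi[2]]
    k=cv2.morphologyEx(k,cv2.MORPH_OPEN,np.ones((5,5)))
    c=max(cv2.findContours(k,cv2.RETR_EXTERNAL,cv2.CHAIN_APPROX_NONE)[0],key=cv2.contourArea); return c[:,0]+0.
import sys
kw=top(cv2.imread('pics/w2.png'),(325,80,420,275),205); kt=top(cv2.imread('pics/top0.png'),(165,180,220,260),190)
for z in(.056,.066,.076):
    for n,c,k in(('wrist',w,kw),('top',t,kt)):
        r=cv2.minAreaRect((plane(c,k,z)[:,:2]*1000).astype(np.float32)); print(z,n,np.round(r[0],1),np.round(r[1],1),round(r[2],2))
def ends(c,k):
    b=cv2.minAreaRect((plane(c,k,.066)[:,:2]*1000).astype(np.float32)); B=cv2.boxPoints(b)/1000
    B=B[np.lexsort((B[:,1],B[:,0].round(2)))]; return proj(c,np.c_[B,np.full(4,.066)]),B
uw,Bw=ends(w,kw); ut,Bt=ends(t,kt); print(Bw,Bt)
for a,b in zip(uw,ut): print(tri(w,a,t,b).round(4))
E
python3 m3.py
```

```text
0.056 wrist [563.1 288.4] [ 37.8 161.9] 75.49
0.056 top [563.  290.6] [ 35.  158.5] 75.22
0.066 wrist [560.2 286.8] [ 36.7 157.1] 75.49
0.066 top [561.4 288.7] [ 34.7 157.2] 75.22
0.076 wrist [557.4 285.3] [ 35.6 152.3] 75.49
0.076 top [559.8 286.7] [ 34.4 155.9] 75.22
[[0.47957072 0.28876734]
 [0.48876214 0.32427925]
 [0.63167036 0.24939974]
 [0.6408618  0.28491163]] [[0.48095196 0.29196015]
 [0.48980212 0.3254974 ]
 [0.632968   0.25184456]
 [0.64181817 0.28538176]]
[0.4776 0.2832 0.1057]
[0.4896 0.3257 0.0627]
[0.6324 0.2506 0.0659]
[0.6424 0.2856 0.0633]
```

```bash
python3 -c "
from h import *
go([.56,.285,.12],165.4); go([.56,.285,.03],165.4)"
```

```text
turn [-0.     0.    -0.016] shift [-0.18  7.12 12.96]
turn [-0.     0.    -0.016] shift [-0.18  7.12 21.96]
```

{"name": "arm_command", "arguments": {"moves": [[0, 0, -0.016, -0.2, 7.1, 4, 0], [0, 0, -0.016, -0.2, 7.1, 9, 0], [0, 0, -0.016, -0.2, 7.1, 13, 0], [0, 0, -0.016, -0.2, 7.1, 17, 0], [0, 0, -0.016, -0.2, 7.1, 20, 0], [0, 0, -0.016, -0.2, 7.1, 21.5, 0], [0, 0, -0.016, -0.2, 7.1, 21.9, 0], [0, 0, -0.016, -0.2, 7.1, 21.9, 0]]}}

```text
clock: 3.5
ee_pos: [0.5612, 0.2861, 0.0313]
tcp_rot: [0.001, 0.126, 0.992, 0.0]
contact_force: [0.5, -0.9, 1.2]
width: 0.0857
gripper_force: 0.0
```

```bash
python3 -c "
from h import *
go([.56,.285,.03],165.4)
c=cam('wrist'); cv2.imwrite('pics/w3.png',c['pixels'])"
```

```text
turn [0.001 0.001 0.002] shift [ 0.09 -0.14  0.13]
```

View pics/w3.png

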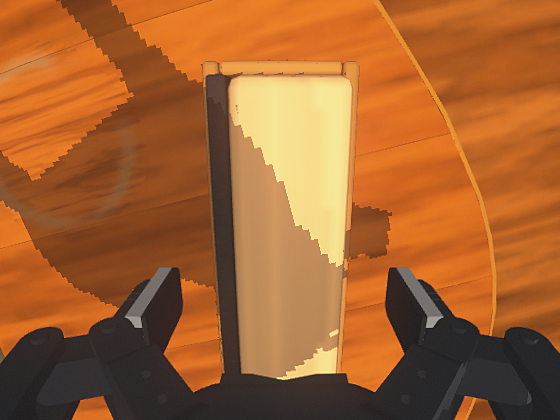

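The fingers straddle the block: the pads are at columns 181 and 387, the block at 213–346, so it is centred. Close and lift next.

{"name": "arm_command", "arguments": {"moves": [[0, 0, 0, 0, 0, 0, 0.6], [0, 0, 0, 0, 0, 0, 1], [0, 0, 0, 0, 0, 0, 1], [0, 0, 0, 0, 0, 0, 1], [0, 0, 0, 0, 0, 0, 1], [0, 0, 0, 0, 0, 0, 1]], "newtons": 60}}

```text
clock: 4.3
ee_pos: [0.561, 0.2863, 0.0311]
tcp_rot: [0.001, 0.126, 0.992, 0.0]
contact_force: [-0.7, -0.1, 6.3]
width: 0.0434
gripper_force: 63.2
```

{"name": "arm_command", "arguments": {"moves": [[0, 0, 0, 0, 0, -1.5, 1], [0, 0, 0, 0, 0, -4, 1], [0, 0, 0, 0, 0, -8, 1], [0, 0, 0, 0, 0, -13, 1], [0, 0, 0, 0, 0, -18, 1], [0, 0, 0, 0, 0, -18, 1]]}}

```text
clock: 5.05
ee_pos: [0.5628, 0.2871, 0.2155]
tcp_rot: [0.004, 0.126, 0.992, 0.002]
contact_force: [0.0, -0.2, -2.5]
width: 0.0434
gripper_force: 62.7
```

```bash
python3 -c "
from h import *
go([.617,.068,.15],171,-50)"
```

```text
turn [-0.867  0.049 -0.086] shift [-10.68 -19.89   6.52]
```

{"name": "arm_command", "arguments": {"moves": [[-0.144, 0.008, -0.014, -1.8, -3.3, 1.1, 1], [-0.29, 0.016, -0.029, -3.6, -6.6, 2.2, 1], [-0.433, 0.024, -0.043, -5.3, -10, 3.2, 1], [-0.578, 0.033, -0.057, -7.1, -13.3, 4.3, 1], [-0.722, 0.041, -0.072, -8.9, -16.6, 5.4, 1], [-0.867, 0.049, -0.086, -10.7, -19.9, 6.5, 1], [-0.867, 0.049, -0.086, -10.7, -19.9, 6.5, 1], [-0.867, 0.049, -0.086, -10.7, -19.9, 6.5, 1]]}}

```text
clock: 6.05
ee_pos: [0.6135, 0.0665, 0.144]
tcp_rot: [0.028, 0.074, 0.904, 0.42]
contact_force: [0.6, 0.3, -2.3]
width: 0.0435
gripper_force: 63.3
```

```bash
python3 -c "
from h import *
print(robot.observe()['joints'].round(2))
go([.617,.068,.15],171,-50);go([.617,.068,.058],171,-50)
c=cam('scene'); cv2.imwrite('pics/s2.png',cv2.resize(c['pixels'][60:320,150:470],None,fx=2,fy=2))"
```

```text
[-0.46  0.51  1.72  0.84  1.36 -2.25]
turn [-0.005 -0.007 -0.009] shift [-0.31  0.59 -0.24]
turn [-0.005 -0.007 -0.009] shift [-0.42 -6.43  5.71]
```

View pics/s2.png

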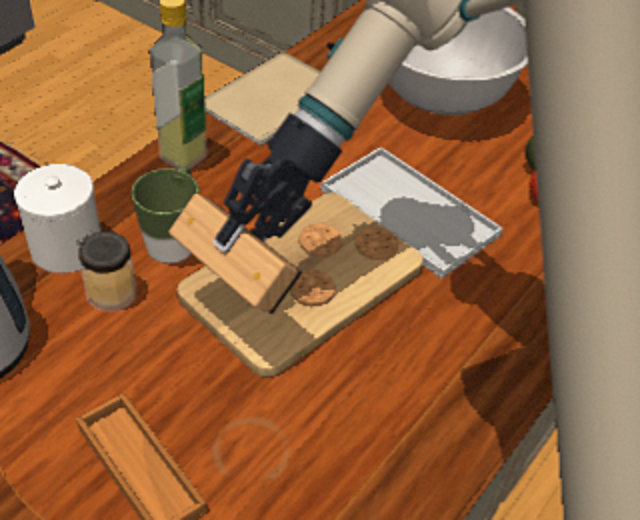

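The block is held over the board's free end, tilted sole-down; the jar at crop (105,268) and the mug at (165,210) are clear of it. Lower it onto its edge.

{"name": "arm_command", "arguments": {"moves": [[0, 0, 0, -0.4, -1.6, 1.4, 1], [0, 0, 0, -0.4, -3.2, 2.8, 1], [0, 0, 0, -0.4, -4.7, 4.2, 1], [0, 0, 0, -0.4, -6.0, 5.3, 1], [0, 0, 0, -0.4, -6.4, 5.7, 1], [0, 0, 0, -0.4, -6.4, 5.7, 1]]}}

```text
clock: 6.85
ee_pos: [0.6179, 0.0683, 0.0593]
tcp_rot: [0.029, 0.073, 0.904, 0.42]
contact_force: [0.7, -0.1, -2.3]
width: 0.0436
gripper_force: 63.3
```

```bash
python3 -c "
from h import *
go([.617,.068,.055],171,-50)"
```

```text
turn [-0.004 -0.005 -0.007] shift [ 0.08 -0.36  0.24]
```

{"name": "arm_command", "arguments": {"moves": [[0, 0, 0, 0, -0.15, 0.13, 1], [0, 0, 0, 0, -0.3, 0.25, 1], [0, 0, 0, 0, -0.4, 0.3, 1], [0, 0, 0, 0, -0.4, 0.3, 1]]}}

```text
clock: 7.35
ee_pos: [0.618, 0.0679, 0.055]
tcp_rot: [0.03, 0.073, 0.904, 0.42]
contact_force: [-1.1, 0.6, -1.6]
width: 0.0432
gripper_force: 63.3
```

{"name": "arm_command", "arguments": {"moves": [[0, 0, 0, 0, 0, 0, 0.42], [0, 0, 0, 0, 0.1, -0.1, 0.36], [0, 0, 0, 0, 0.25, -0.2, 0.28], [0, 0, 0, 0, 0.35, -0.3, 0.2], [0, 0, 0, 0, 0.46, -0.39, 0.1], [0, 0, 0, 0, 0.46, -0.39, 0], [0, 0, 0, 0, 0.46, -0.39, 0]]}}

```text
clock: 8.22
ee_pos: [0.6179, 0.0679, 0.0606]
tcp_rot: [0.029, 0.073, 0.904, 0.419]
contact_force: [-0.2, 0.7, -1.4]
width: 0.0852
gripper_force: 0.4
```

```bash
python3 -c "
from h import *
c=cam('scene'); cv2.imwrite('pics/s3.png',cv2.resize(c['pixels'][120:270,200:400],None,fx=3,fy=3))"
```

```text
(no output)
```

View pics/s3.png

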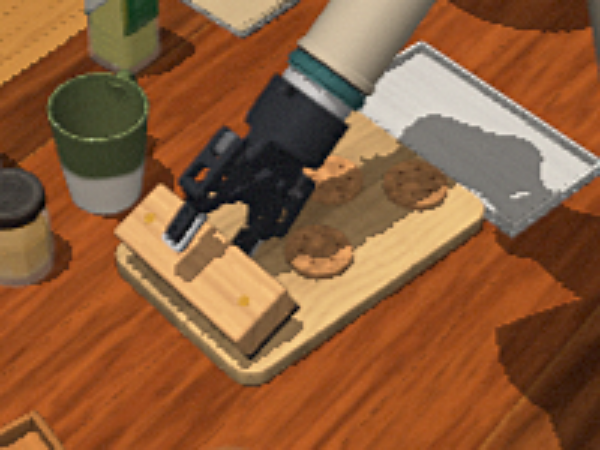

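The block rests on the lower finger with its far edge on the board. I'll slide the finger out horizontally.

{"name": "arm_command", "arguments": {"moves": [[0, 0, 0, 0, -0.3, -0.4, 0], [0, 0, 0, 0, -0.65, -0.75, 0], [0, 0, 0, 0, -1.0, -1.2, 0], [0, 0, 0, 0, -1.3, -1.55, 0], [0, 0, 0, 0, -1.7, -2.0, 0], [0, 0, 0, 0, -2.05, -2.45, 0], [0, 0, 0, 0, -2.05, -2.45, 0], [0, 0, 0, 0, -2.05, -2.45, 0]]}}

```text
clock: 9.28
ee_pos: [0.6128, 0.0365, 0.0609]
tcp_rot: [0.029, 0.073, 0.904, 0.42]
contact_force: [-0.3, 0.1, 0.2]
width: 0.0853
gripper_force: 0.0
```

```bash
python3 -c "
from h import *
c=cam('scene'); cv2.imwrite('pics/s4.png',cv2.resize(c['pixels'][120:270,200:400],None,fx=3,fy=3))"
```

```text
(no output)
```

View pics/s4.png

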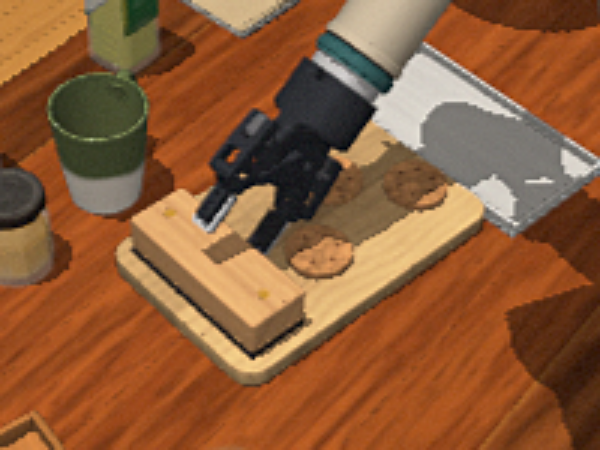

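The block is now flat on its sole near the +y end of the board, with the fingers off it. Withdraw, turn upright and measure.

{"name": "arm_command", "arguments": {"moves": [[0, 0, 0, 0, 0, -3, 0], [0, 0, 0, 0, 0, -8, 0], [0, 0, 0, 0, 2.5, -12, 0], [0, 0, 0, 0, 4, -13, 0], [0, 0, 0, 0, 4, -13, 0]]}}

```text
clock: 9.95
ee_pos: [0.6024, -0.0356, 0.1761]
tcp_rot: [0.03, 0.072, 0.905, 0.419]
contact_force: [-0.4, 0.2, -1.6]
width: 0.085
gripper_force: 0.0
```

```bash
python3 -c "
from h import *
print(robot.observe()['ee_pos'])
go([.60,.01,.22],171)"
```

```text
[ 0.60237119 -0.03561287  0.1761054 ]
turn [ 0.867 -0.006 -0.002] shift [0.97 6.23 0.57]
```

{"name": "arm_command", "arguments": {"moves": [[0.17, 0, 0, 0.2, 1.2, 0.1, 0], [0.35, 0, 0, 0.4, 2.5, 0.2, 0], [0.52, 0, 0, 0.6, 3.7, 0.3, 0], [0.7, 0, 0, 0.8, 5, 0.5, 0], [0.867, -0.006, -0.002, 1, 6.2, 0.6, 0], [0.867, -0.006, -0.002, 1, 6.2, 0.6, 0], [0.867, -0.006, -0.002, 1, 6.2, 0.6, 0]]}}

```text
clock: 10.82
ee_pos: [0.5986, 0.01, 0.2169]
tcp_rot: [-0.003, 0.078, 0.997, 0.001]
contact_force: [0.0, 0.0, 0.7]
width: 0.0856
gripper_force: 0.0
```

```bash
python3 -c "
from h import *
s=robot.observe();print(s['ee_pos'],s['joints'].round(2))
c=cam('wrist'); cv2.imwrite('pics/w4.png',c['pixels']);print(proj(c,[[.613,.044,.066]]))
t=cam('top'); cv2.imwrite('pics/t4.png',t['pixels'])"
```

```text
[0.5986452  0.01002029 0.21689964] [-0.1   0.32  1.47  0.    1.35 -1.52]
[[326.19063073 198.75480463]]
```

View pics/w4.png

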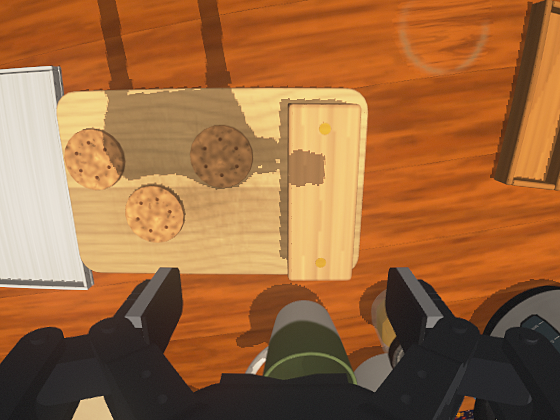

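The wrist view shows the block sole down at the board's end: its back face has corners at about (288,103), (361,106), (352,279) and (289,280), with screws at (325,128) and (320,263). The three cakes are at (94,158), (155,213) and (221,156).

```bash
python3 -c "
from h import *
c=cam('wrist')
for z in (.056,.066,.076):
    P=plane(c,[[325,128],[320,263],[288,103],[361,106],[352,279],[289,280]],z)[:,:2]; print(z,P.round(4).tolist(),P[:2].mean(0),P[2:].mean(0),np.degrees(np.arctan2(*(P[1]-P[0])[::-1])), np.linalg.norm(P[2]-P[5]),np.linalg.norm(P[3]-P[4]),np.linalg.norm(P[2]-P[3]))
t=cam('top');im=t['pixels'];h=cv2.cvtColor(im,cv2.COLOR_BGR2HSV).astype(int)
print(proj(t,np.c_[plane(c,[[325,128],[320,263]],.066)]))
sc=cam('scene');print(proj(sc,plane(c,[[325,128],[320,263]],.066)))
for n,q in(('t',t),('s',sc)):
    hh=cv2.cvtColor(q['pixels'],cv2.COLOR_BGR2HSV).astype(int)
    for p in proj(q,plane(c,[[325,128],[320,263]],.066)):
        x,y=p.round().astype(int); w=hh[y-7:y+8,x-7:x+8,1]; b=np.argwhere(w>w.min()+0.75*(w.max()-w.min())); print(n,p.round(1),w.min(),w.max(),(b.mean(0)[::-1]+[x-7,y-7]).round(1),len(b))
"
```

```text
0.056 [[0.5548, 0.0499], [0.6781, 0.0295], [0.5296, 0.0223], [0.5413, 0.0821], [0.7001, 0.0578], [0.6912, -0.0022]] [0.61643742 0.03971939] [0.61555047 0.04000911] -9.41111281591829 0.16341586406689873 0.16057412707427557 0.06096650012289977
0.066 [[0.5538, 0.0489], [0.6731, 0.0291], [0.5295, 0.0222], [0.5408, 0.08], [0.6943, 0.0565], [0.6858, -0.0015]] [0.61346915 0.03902659] [0.61261139 0.03930678] -9.411112815918303 0.15803880883483382 0.15529057669776186 0.05896045107534633
0.076 [[0.5529, 0.0479], [0.6681, 0.0288], [0.5294, 0.022], [0.5403, 0.0779], [0.6886, 0.0552], [0.6803, -0.0008]] [0.61050089 0.03833379] [0.60967231 0.03860445] -9.41111281591829 0.15266175360276893 0.15000702632124793 0.056954402027792915
[[279.13174238 223.31313736]
 [287.90385646 180.15086426]]
[[287.54259229 216.50347591]
 [256.44180151 189.28734407]]
t [279.1 223.3] 23 192 [278. 223.] 9
t [287.9 180.2] 0 185 [283. 186.] 1
s [287.5 216.5] 117 202 [287.5 217.5] 4
s [256.4 189.3] 119 236 [254.2 183.8] 19
```

```bash
python3 -c "
from h import *
go([.613,.0395,.031],170.8)"
```

```text
turn [ 0.001 -0.004  0.   ] shift [-0.9   3.32 18.7 ]
```

{"name": "arm_command", "arguments": {"moves": [[0.001, -0.004, 0, -0.9, 3.3, 4, 0], [0.001, -0.004, 0, -0.9, 3.3, 9, 0], [0.001, -0.004, 0, -0.9, 3.3, 14, 0], [0.001, -0.004, 0, -0.9, 3.3, 17, 0], [0.001, -0.004, 0, -0.9, 3.3, 18.3, 0], [0.001, -0.004, 0, -0.9, 3.3, 18.6, 0], [0.001, -0.004, 0, -0.9, 3.3, 18.6, 0]]}}

```text
clock: 11.95
ee_pos: [0.6145, 0.0404, 0.0341]
tcp_rot: [0.002, 0.079, 0.997, -0.0]
contact_force: [0.7, -1.0, 0.2]
width: 0.0855
gripper_force: 0.0
```

{"name": "arm_command", "arguments": {"moves": [[0, 0, 0, 0, 0, 0, 0.2], [0, 0, 0, 0, 0, 0, 0.6], [0, 0, 0, 0, 0, 0, 1], [0, 0, 0, 0, 0, 0, 1], [0, 0, 0, 0, 0, 0, 1]], "newtons": 80}}

```text
clock: 12.58
ee_pos: [0.6147, 0.0409, 0.0346]
tcp_rot: [0.003, 0.079, 0.997, -0.0]
contact_force: [-0.7, 0.5, 7.4]
width: 0.0585
gripper_force: 88.3
```

{"name": "arm_command", "arguments": {"moves": [[0, 0, 0, 0, 0, -1, 1], [0, 0, 0, 0, 0, -2.5, 1], [0, 0, 0, 0, 0, -3, 1], [0, 0, 0, 0, 0, -3, 1], [0, 0, 0, 0, 0, -3, 1]]}}

```text
clock: 13.2
ee_pos: [0.613, 0.0409, 0.0626]
tcp_rot: [0.001, 0.079, 0.997, -0.0]
contact_force: [-0.6, 0.7, -3.6]
width: 0.0587
gripper_force: 87.4
```

```bash
python3 -c "
from h import *
s=robot.observe();print(s['contact_force'],s['wrist_torque']); go([.613,.0405,.0355],170.8)
c=cam('scene'); cv2.imwrite('pics/s5.png',cv2.resize(c['pixels'][120:270,200:400],None,fx=3,fy=3))"
```

```text
[-0.62563443  0.69087555 -3.56000148] [ 0.0087014   0.01015015 -0.00425344]
turn [-0.     0.001  0.003] shift [ 0.   -0.04  2.71]
```

View pics/s5.png

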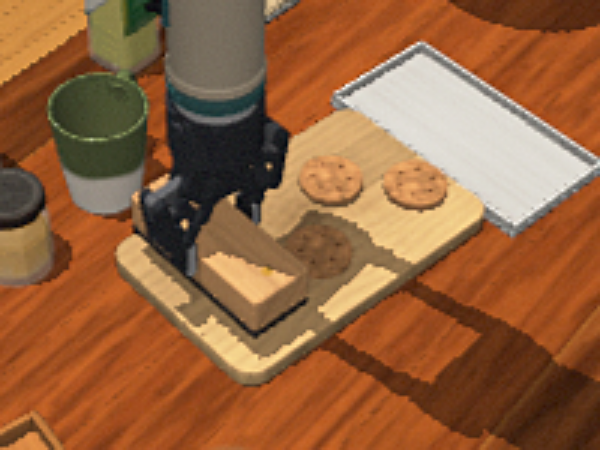

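The block is held level above the board by its long sides. I'll lower it and press gently.

{"name": "arm_command", "arguments": {"moves": [[0, 0, 0, 0, 0, 1, 1], [0, 0, 0, 0, 0, 2, 1], [0, 0, 0, 0, 0, 2.7, 1], [0, 0, 0, 0, 0, 3.0, 1], [0, 0, 0, 0, 0, 3.1, 1], [0, 0, 0, 0, 0, 3.1, 1]]}}

```text
clock: 14.0
ee_pos: [0.613, 0.0408, 0.0346]
tcp_rot: [0.001, 0.079, 0.997, -0.0]
contact_force: [-6.7, -0.5, 15.6]
width: 0.0587
gripper_force: 89.8
```

{"name": "arm_command", "arguments": {"moves": [[0, 0, 0, 0, -0.5, 0, 1], [0, 0, 0, 0, -1.2, 0, 1], [0, 0, 0, 0, -2, 0, 1], [0, 0, 0, 0, -2.8, 0, 1], [0, 0, 0, 0, -3.6, 0, 1], [0, 0, 0, 0, -4.4, 0, 1], [0, 0, 0, 0, -5.2, 0, 1], [0, 0, 0, 0, -6, 0, 1]]}}

```text
clock: 15.0
ee_pos: [0.6071, -0.0167, 0.0347]
tcp_rot: [0.004, 0.08, 0.997, 0.002]
contact_force: [1.4, 7.0, 11.7]
width: 0.059
gripper_force: 89.0
```

{"name": "arm_command", "arguments": {"moves": [[0, 0, 0, 0, -0.8, 0, 1], [0, 0, 0, 0, -1.6, 0, 1], [0, 0, 0, 0, -2.4, 0, 1], [0, 0, 0, 0, -3.2, 0, 1], [0, 0, 0, 0, -4, 0, 1], [0, 0, 0, 0, -4.8, 0, 1], [0, 0, 0, 0, -5.6, 0, 1], [0, 0, 0, 0, -6.4, 0, 1], [0, 0, 0, 0, -7.2, 0, 1], [0, 0, 0, 0, -8, 0, 1]]}}

```text
clock: 16.25
ee_pos: [0.5943, -0.0958, 0.0347]
tcp_rot: [0.004, 0.08, 0.997, 0.001]
contact_force: [1.8, 7.8, 11.6]
width: 0.0588
gripper_force: 89.0
```

```bash
python3 -c "
from h import *
s=robot.observe(); p=s['ee_pos'];d=p[:2]-[.597,-.060];print(s['contact_force'],d@[.988,-.156],d@[.156,.988])
c=cam('scene'); cv2.imwrite('pics/s6.png',cv2.resize(c['pixels'][120:270,200:420],None,fx=3,fy=3))
h=np.array([.156,.988]); go([*(np.array([.597,-.060])-h*.125),.034],170.9)"
```

```text
[ 1.78200456  7.77907118 11.63132217] 0.0029686110671127124 -0.035827072771715124
turn [ 0.002  0.008 -0.001] shift [ 0.27 -8.81  0.04]
```

View pics/s6.png

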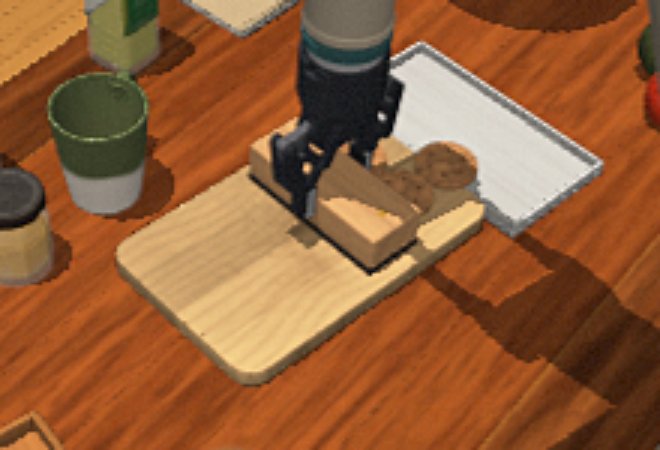

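That was one picture too many: I have now viewed 11 against the limit of 10. From here I measure only by numbers. The view shows the block mid-sweep with all the cakes ahead of it. Continue to the edge.

{"name": "arm_command", "arguments": {"moves": [[0, 0, 0, 0, -0.8, 0, 1], [0, 0, 0, 0, -1.6, 0, 1], [0, 0, 0, 0, -2.4, 0, 1], [0, 0, 0, 0, -3.2, 0, 1], [0, 0, 0, 0, -4, 0, 1], [0, 0, 0, 0, -4.8, 0, 1], [0, 0, 0, 0, -5.6, 0, 1], [0, 0, 0, 0, -6.4, 0, 1], [0, 0, 0, 0, -7.2, 0, 1], [0, 0, 0, 0, -8, 0, 1], [0, 0, 0, 0, -8.8, 0, 1], [0, 0, 0, 0, -9.2, 0, 1]]}}

```text
clock: 17.8
ee_pos: [0.5795, -0.1869, 0.0347]
tcp_rot: [0.004, 0.08, 0.997, 0.001]
contact_force: [1.1, 8.5, 12.2]
width: 0.0586
gripper_force: 89.2
```

{"name": "arm_command", "arguments": {"moves": [[0, 0, 0, 0, 0, 0, 1], [0, 0, 0, 0, 0, 0, 1], [0, 0, 0, 0, 0, 0, 1]]}}

```text
clock: 18.18
ee_pos: [0.5795, -0.1874, 0.0346]
tcp_rot: [0.004, 0.08, 0.997, 0.001]
contact_force: [0.1, 5.4, 12.5]
width: 0.0584
gripper_force: 89.1
```

```bash
cat > oat.py <<'E'
from h import *
s=robot.observe(); d=s['ee_pos'][:2]-[.597,-.060];print(s['ee_pos'],s['contact_force'],'block by',d@[.156,.988])
tc=np.array([.597,-.060])-.216*np.array([.156,.988])
for n in('top','scene'):
    c=cam(n); h=cv2.cvtColor(c['pixels'],cv2.COLOR_BGR2HSV).astype(int)
    tr=proj(c,np.c_[[tc+a*np.array([.988,-.156])+b*np.array([.156,.988]) for a,b in((-.12,-.065),(.12,-.065),(.12,.15),(-.12,.15))],np.full(4,.015)])
    R_=cv2.fillPoly(np.zeros(h.shape[:2],np.uint8),[tr.round().astype(np.int32)],1)
    m=((h[...,0]<20)&(h[...,1]>100)&(h[...,2]>40)&(R_>0)).astype(np.uint8)
    for k in cv2.findContours(m,cv2.RETR_EXTERNAL,cv2.CHAIN_APPROX_NONE)[0]:
        if cv2.contourArea(k)<40: continue
        P=plane(c,k[:,0]+0.,.012)[:,:2]-tc; x=P@[.988,-.156]; y=P@[.156,.988]
        print(n,cv2.contourArea(k),'tray x %.3f..%.3f y %.3f..%.3f'%(x.min(),x.max(),y.min(),y.max()))
E
python3 oat.py
```

```text
[ 0.57947306 -0.18738276  0.03462297] [ 0.13330123  5.41940478 12.51832229] block by -0.1285883721156942
top 276.0 tray x -0.039..0.010 y -0.044..0.071
top 945.0 tray x -0.121..0.122 y 0.091..0.150
scene 2293.5 tray x -0.119..0.124 y -0.047..0.151
```

{"name": "arm_command", "arguments": {"moves": [[0, 0, 0, 0, 1, -0.1, 1], [0, 0, 0, 0, 2.5, -0.1, 1], [0, 0, 0, 0, 4.5, -0.1, 1], [0, 0, 0, 0, 6.5, -0.1, 1], [0, 0, 0, 0, 8.5, -0.1, 1], [0, 0, 0, 0, 10.5, -0.1, 1], [0, 0, 0, 0, 12.5, -0.1, 1], [0, 0, 0, 0, 14.5, -0.1, 1], [0, 0, 0, 0, 16, -0.1, 1], [0, 0, 0, 0, 16, -0.1, 1]]}}

```text
clock: 19.52
ee_pos: [0.6041, -0.0293, 0.0346]
tcp_rot: [0.003, 0.078, 0.997, 0.0]
contact_force: [1.7, 2.0, 7.7]
width: 0.0588
gripper_force: 88.6
```

```bash
sed -i 's/,.15),(-.12,.15)/,.11),(-.12,.11)/' oat.py; python3 oat.py
```

```text
[ 0.60413407 -0.02928279  0.03461208] [1.70513141 2.01819489 7.7039049 ] block by 0.031461519067736574
top 2226.5 tray x -0.122..0.123 y -0.046..0.112
scene 1357.5 tray x -0.119..0.094 y -0.048..0.110
```

```bash
sed -i 's/,.11),(-.12,.11)/,.06),(-.12,.06)/' oat.py
cat >> oat.py <<'E'
    Y,X=np.mgrid[0:420,0:560]; P=plane(c,np.c_[X[m>0],Y[m>0]]+0.,.012)[:,:2]-tc; x=P@[.988,-.156]; y=P@[.156,.988]
    G=np.full((13,24),'.')
    for a,b in zip(x,y):
        i,j=int((.065-b)*100),int((a+.12)*100)
        if 0<=i<13 and 0<=j<24: G[i,j]='#'
    print('\n'.join(''.join(r) for r in G))
E
python3 oat.py
```

```text
[ 0.60417012 -0.02928624  0.03463176] [-0.12786619  3.32550142  8.72521413] block by 0.03146373588352657
top 911.0 tray x -0.059..0.058 y -0.046..0.060
.......####..####.......
#.....############......
#.....############......
#.....############......
#.....############......
#......####.######......
......######..##........
#.....######............
#.....######............
#.....######............
#.....#####.............
#.......##..............
#.......................
scene 573.0 tray x -0.063..0.057 y -0.048..0.059
.......###...#.#........
......###########.......
......############......
.....#############......
......############......
.......####.######......
......######.###........
.....#######............
.....#######............
......######............
......######............
........##..............
........................
```

All three cakes lie in the tray. Release and back off.

{"name": "arm_command", "arguments": {"moves": [[0, 0, 0, 0, 0, -0.1, 0.4], [0, 0, 0, 0, 0, -0.1, 0.2], [0, 0, 0, 0, 0, -0.1, 0], [0, 0, 0, 0, 0, -0.1, 0], [0, 0, 0, 0, 0, -0.1, 0], [0, 0, 0, 0, 0, -2, 0], [0, 0, 0, 0, 0, -6, 0], [0, 0, 0, 0, 0, -12, 0], [0, 0, 0, 0, 0, -17, 0], [0, 0, 0, 0, 0, -17, 0], [0, 0, 0, 0, 0, -17, 0]]}}

```text
clock: 21.1
ee_pos: [0.6011, -0.0301, 0.2023]
tcp_rot: [0.0, 0.079, 0.997, -0.0]
contact_force: [-0.4, 0.8, -1.5]
width: 0.0857
gripper_force: 0.0
```

```bash
python3 oat.py; python3 -c "
from h import *
s=robot.observe();print(s['ee_pos'],s['width'],s['gripper_force'])
c=cam('wrist');h=cv2.cvtColor(c['pixels'],cv2.COLOR_BGR2HSV).astype(int)
sc=cam('scene');hs=cv2.cvtColor(sc['pixels'],cv2.COLOR_BGR2HSV).astype(int)
m=(hs[...,2]<45).astype(np.uint8)
b=np.array([.597,-.060])
for o in(-.031,0,.031):
    p=proj(c,[[*(b+.156*np.array([.2,.2])*0+np.array([.156,.988])*(.0315+o)),.066]])[0]; print(p.round(),h[int(p[1]),int(p[0])] if 0<=p[1]<420 else None)
k=np.zeros(h.shape[:2],np.uint8);mm=(h[...,2]>205)&(h[...,1]<160)
print([ (a.round(3).tolist()) for a in plane(c,[[280,100],[280,200]],.066)])
"
```

```text
[ 0.60112233 -0.03011545  0.20226739] [-0.41893731  0.76542177 -1.49733908] block by 0.030169022931157433
top 908.0 tray x -0.059..0.058 y -0.046..0.060
.......####..####.......
#.....############......
#.....############......
#.....############......
#.....############......
#......####.######......
......######..##........
#.....######............
#.....######............
#.....######............
#.....#####.............
#.......##..............
#.......................
scene 571.0 tray x -0.063..0.057 y -0.048..0.059
.......###...#.#........
......###########.......
......############......
.....#############......
......############......
.......####.######......
......######.###........
.....#######............
.....#######............
......######............
......######............
........##..............
........................
[ 0.60056255 -0.03001944  0.2009456 ] 0.0851822599450583 0.0
[248. 194.] [ 15 130 112]
[287. 194.] [ 17 133 242]
[325. 194.] [ 17 129 206]
[[0.528, -0.022, 0.066], [0.606, -0.035, 0.066]]
```

```bash
python3 -c "
from station import job
print(job.close_job())"
```

```text
the job is handed in; nothing more can be done
None
```

All three oatcakes are in the tray, and the block was let go sole down on the board with the gripper clear of it. I handed the job in at about 21 s with no result returned. I did not re-measure the glass, the jar or the block's final tilt, and I viewed 11 pictures, one over the limit of 10.

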